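Open the tile press: clear the weights, turn the tab, lift the pressing board

ROBOT

A 6-joint arm with a two-finger parallel gripper is mounted at the origin on the work surface. World frame = base frame: x ahead of the robot, y to its left, z up, the work surface at z = 0. Lengths are in m, angles in rad, forces in N, time in s.
With the tool pointing down it reaches from about 0.325 to 0.775 m from the base axis. Payload 9.3 kg.
Tool frame: the origin (TCP) lies on the centre line of the jaws, within the pads' length; the fingertips stand 8 mm ahead of it and the grasp point (between the pads) lies 11 mm behind it; y points along the fingers, x is the direction in which the jaws open and shut, and the axes are right-handed (so a half turn about y gives the same grasp; the last joint's range is limited). The gripper opens to 85 mm and grips with 20 to 120 N. Pads are 22 mm wide; open, the fingers measure 114 mm over their backs; the gripper's body (76 mm by 85 mm) begins 54 mm behind the grasp point. The pads swing forward as they close: fully open they stand 13 mm farther back than shut.
Start: joints at [-1.305, 0.259, 0.021, 1.334, 0, 1.418], TCP at [0.224, -0.502, 0.239] pointing down, gripper open.
Joint ranges: [-3.04, 3.04], [-0.91, 1.82], [-1.04, 1.36], [-1.92, 1.95], [-1.52, 1.45], [-3.14, 3.14]. Speed limits (rad/s): [2.22, 2.22, 2.79, 3.14, 3.14, 3.14].

INTERFACE

Orientations are given as a unit quaternion [x, y, z, w].
In Python, from rig import * gives the robot as it stands.
- The arm moves only by the tool carry_out, never from a script. Its argument "deltas" is a list of rows, each an object with "xyz": the shift along the tool's x, y, z in mm, a list of three; "turn": the turn, a rotation vector about the tool's x, y, z in rad, a list of three; "gripper": the gripper's target within -1 to 1 (shut at 1, half-way at 0, fully open at -1). In form: [{"xyz": [x, y, z], "turn": [ax, ay, az], "gripper": gripper}, ...]. A call has exactly 10 rows; each row is the pose to reach, as a shift and turn from the pose commanded when the call began, along the tool's axes at that moment; what a row does not reach only later rows make up. A row lasts 1/12 s, in which the tool goes at most 41.7 mm and 7.16 degrees, less where a joint would pass 70% of its speed; a pose out of reach is approached as far as the arm can. A call with a gripper value outside its range is refused whole. The fingers move at their own pace and stop on an object; "squeeze" is the grip in N (left out, the last holds). Time passes only in rows, so rows that repeat a pose let the fingers close, or fill a call up. It gives the time, the measured TCP pose, the force and the opening at its end, in the units of the state.
- sense(): the state, without advancing time (a new reading comes with each control period).
- read_camera(name): name is "side" or "top"; returns the picture (420x560x3 uint8, blue, green, red); there is no depth.
- camera_info(name): a dict with "intrinsics" (3x3 intrinsics, pixels), "rvec" (rotation vector, rad) and "tvec" (3), from world to camera coordinates, as OpenCV has them. Camera axes: x right, y down, z forward; pixel columns grow to the right and rows downward; lengths in m; the calibration is good to about 2 mm. A picture is of the moment at which its call begins. camera_info takes no time and is no camera call.
- job_done(): hands the job in, once; it reports no verdict.
The state is a dict: "time": time; "joint_pos": joint angles; "qvel": joint speeds; "effort": joint torques, N m; "eef_pos": TCP position; "ee_rot": TCP orientation; "force": force on the tool from outside, world axes, zero at the start; "moment": the same for the moment, N m; "grip_width": opening from 0.0 (shut) to 1.0 (fully open).
Only numpy, scipy, OpenCV 4.12 (cv2) and the standard library are available. Lean on these libraries where they do the work, as an engineer would, in place of code of your own. Each camera call takes 0.05 s, during which the arm holds its last target. There are 200 camera calls.

TASK

The clay tile in the wooden press must be uncovered to dry. Take the three stacked weights off from the top down and stand each upright in the middle of the glazed tile of its own colour; only when all three stand there, turn the brass tab on the press aside by a full quarter turn (either way), lift the pressing board out by its dark handle and lay it flat, centred and lined up lengthwise, on the slatted wooden rack. Let go of everything.

Things in the scene. Friction and masses are not known exactly. Their poses are not given: they have to be found in the camera images.
- yellow_weight_mid (a point): yellow-glazed stoneware weight, plain solid upright cylinder 32 mm across and 34 mm tall, the top of the stack; it stands on the green weight. The point is its centre, 17 mm above its underside; z is its axis.
- green_weight_mid (a point): green-glazed stoneware weight, plain solid upright cylinder 46 mm across and 36 mm tall, in the middle of the stack; it stands on the blue weight. The point is its centre, 18 mm above its underside; z is its axis.
- blue_weight_mid (a point): blue-glazed stoneware weight, plain solid upright cylinder 60 mm across and 38 mm tall, the foot of the stack; it stands on the pressing board, about 28 mm from the board's centre towards the end away from the handle, its top face 66 mm above the bench. The point is its centre, 19 mm above its underside; z is its axis.
- yellow_tile: square yellow-glazed tile fixed to the bench, 84 x 84 mm, 8 mm thick; the place for the yellow weight. Origin at the middle of its underside (on the bench); its top is 8 mm higher.
- green_tile: square green-glazed tile fixed to the bench, 84 x 84 mm, 8 mm thick; the place for the green weight. Origin at the middle of its underside (on the bench); its top is 8 mm higher.
- blue_tile: square blue-glazed tile fixed to the bench, 84 x 84 mm, 8 mm thick; the place for the blue weight. Origin at the middle of its underside (on the bench); its top is 8 mm higher.
- rack: pale slatted wooden rack fixed to the bench, 130 x 100 mm, its flat top 20 mm above the bench; the pressing board is laid on it, long side to long side, either way round. Origin at the middle of its underside (on the bench), x along its 130 mm side and its four slats.
- board_mid (a point): cream wooden pressing board, 124 x 92 x 10 mm, loose in the press (fixed frame, rails 30 mm high, 2.5 mm clear all round). The point is the plate's centre, 5 mm above its underside, 23 mm above the bench at the start; x runs along the 124 mm side to the handle end. Handle: upright dark bar centred 27 mm along +x, 34 mm long in x, 14 mm thick in y, rising 34 mm above the board's top.
- tab_peg (a point): black upright round peg, 12 mm across, 28 mm tall, on the tail of the 14 mm wide brass tab, to turn it by. The point is the peg's middle, 53 mm above the bench; its foot (the tab's top) is at 39 mm. x points from the pivot to the peg: the vertical pivot lies 40 mm back along -x, on the press's end rail beyond the handle. The tab's other end, 28 mm past the pivot, hooks over the board's edge.
- tab (a joint): turn of the brass tab about its vertical pivot, rad, positive anticlockwise from above; 0: square across the board's edge, holding it (starts within 0.25 of this). It turns to a stop at 1.65 either way, is slightly stiff (0.03 N m) and stays where it is left; beyond about 1.3 either way it is clear of the board.

How it is judged:
By the outcome, as a careful person would: the job done as asked, in the order asked, and still so for the second after the job is handed in, with the robot touching nothing.
It also fails if it takes over 144 s, if anything falls off the work surface, if the arm or the gripper's body presses on something with over 40 N, if the wrist force passes 120 N, or if a joint passes its speed limit or range.

## Working session

There is one attempt and no reset: what is moved stays moved. The work goes in short steps, Python scripts to look and compute and a tool call to move; the robot and the scene stay as the last step left them, time stands still between calls to the robot, and variables do not carry over. Pictures are saved under pics/ and viewed, about 12 in all and at most 16, crops included, and the job is handed in when it is done.

Besides the shell and the picture viewer there is one more tool, called after ">>>" by a JSON object that holds its "name" and its "arguments". carry_out: Moves the arm, as the interface text tells. Its arguments: {"type":"object","properties":{"deltas":{"type":"array"},"squeeze":{"type":"number"}},"required":["deltas"]}

```bash
mkdir -p pics; ls; python3 - <<'E'
from rig import *
import cv2,numpy as np
print(sense())
for n in("top","side"):
    im=read_camera(n); cv2.imwrite(f"pics/{n}0.png",im)
    c=camera_info(n); print(n,c)
    R=cv2.Rodrigues(np.array(c["rvec"],float))[0]; print(-R.T@np.array(c["tvec"]).ravel())
E
```

```text
pics
{'time': 0.0, 'joint_pos': array([-1.30459313e+00,  2.59215143e-01,  2.07346913e-02,  1.33368868e+00,
       -3.75490949e-06,  1.41821808e+00]), 'qvel': array([ 0.00017822,  0.00162927, -0.00245646,  0.00027957,  0.00073772,
        0.00020155]), 'effort': array([ 5.03906376e-04, -5.55639553e+01,  3.44527352e+01,  1.35920758e-02,
       -2.48063052e-04, -1.66873951e-05]), 'eef_pos': array([ 0.2235885 , -0.50220059,  0.23864303]), 'ee_rot': array([-0.59268855,  0.38550981, -0.38478378,  0.59333289]), 'force': array([0.04672376, 0.02358961, 0.39000483]), 'moment': array([0.00926883, 0.03018562, 0.00579757]), 'grip_width': 1.0005073675622451}
top {'intrinsics': array([[504.33572541,   0.        , 276.79562244],
       [  0.        , 504.33572541, 211.6797354 ],
       [  0.        ,   0.        ,   1.        ]]), 'rvec': array([ 2.18285479, -2.13941245,  0.10871949]), 'tvec': array([-0.01978794,  0.54903849,  1.14966345])}
[ 0.4209989  -0.02015162  1.20246194]
side {'intrinsics': array([[379.60892535,   0.        , 277.04791217],
       [  0.        , 379.60892535, 215.65013861],
       [  0.        ,   0.        ,   1.        ]]), 'rvec': array([ 0.23104815, -2.84047277,  1.16835161]), 'tvec': array([0.53062445, 0.13001576, 0.83665703])}
[0.44356885 0.57550286 0.68593332]
```

View pics/top0.png

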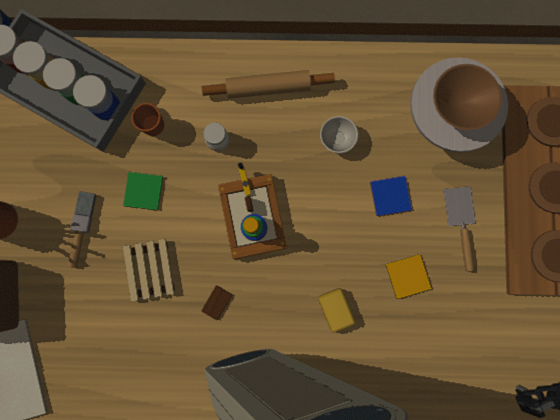

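View pics/side0.png

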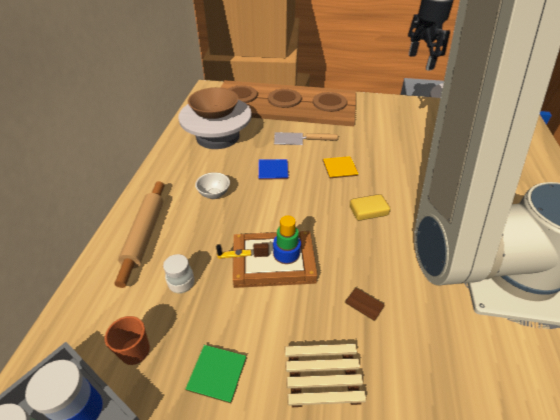

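Top view: the press is at about (252,217), with the stack at (254,226), the dark handle at (249,203) and the peg at (241,166). Tiles are green (143,191), blue (391,196) and yellow (409,276), and the rack is at (150,270). The yellow sponge at (337,310) is a distractor. The side view agrees.

```bash
cat > h.py <<'E'
from rig import *
import cv2,numpy as np
from scipy.spatial.transform import Rotation as Ro
def cam(n):
    c=camera_info(n);R=cv2.Rodrigues(np.array(c["rvec"],float))[0];t=np.array(c["tvec"]).ravel()
    return np.array(c["intrinsics"]),R,t
def ray(n,uv):
    K,R,t=cam(n);d=(R.T@np.linalg.inv(K)@np.c_[np.reshape(uv,(-1,2)),np.ones(np.size(uv)//2)].T).T
    return -R.T@t,d
def plane(n,uv,z):
    o,d=ray(n,uv);return (o+d*((z-o[2])/d[:,2])[:,None])[:,:2]
def proj(n,p):
    K,R,t=cam(n);q=K@(R@np.array(p)+t);return q[:2]/q[2]
def mask(im,lo,hi):
    return cv2.inRange(cv2.cvtColor(im,cv2.COLOR_BGR2HSV),np.array(lo),np.array(hi))
def blobs(m,amin=15):
    c=cv2.findContours(m,cv2.RETR_EXTERNAL,cv2.CHAIN_APPROX_NONE)[0]
    return [x for x in c if cv2.contourArea(x)>amin]
def rect(n,c,z):   # world rectangle in mm: centre, sizes, angle
    p=plane(n,c.reshape(-1,2).astype(float)+0,z)*1000
    return cv2.minAreaRect(p.astype(np.float32))
def go(x,y,z,yaw):  # tool-axis shift (mm) and turn to a down pose; yaw = direction of tool x (deg), mod 180
    s=sense();R=Ro.from_quat(s["ee_rot"])
    best=min((Ro.from_matrix(np.array([[np.cos(a),0,-np.sin(a)],[np.sin(a),0,np.cos(a)],[0,-1,0]])@np.diag([1,1,-1])) for a in np.radians([yaw,yaw+180])),key=lambda T:(R.inv()*T).magnitude())
    print("xyz",np.round(R.inv().apply((np.array([x,y,z])-s["eef_pos"])*1000),1),"turn",np.round((R.inv()*best).as_rotvec(),3))
def st():
    s=sense();R=Ro.from_quat(s["ee_rot"]).as_matrix()
    print("t%.2f"%s["time"],"pos",np.round(s["eef_pos"]*1000,1),"yaw %.1f"%np.degrees(np.arctan2(R[1,0],R[0,0])),"F",np.round(s["force"],1),"w %.3f"%s["grip_width"],"q",np.round(s["joint_pos"],2))
E
python3 - <<'E'
from h import *
Y=([18,150,100],[32,255,255]);G=([50,100,40],[80,255,255]);B=([105,130,50],[130,255,255])
ims={n:cv2.imread(f"pics/{n}0.png") for n in("top","side")}
for n in ims:
  for k,(r,z) in dict(Y=(Y,.008),G=(G,.008),B=(B,.008)).items():
    for c in blobs(mask(ims[n],*r)):
        u=c.reshape(-1,2);m=u.mean(0)
        print(n,k,m.round(),"A",cv2.contourArea(c),[np.round(v,1) for v in rect(n,c,z)])
im=ims["top"];hsv=cv2.cvtColor(im,cv2.COLOR_BGR2HSV)
for p in [(235,215),(270,215),(249,203),(241,166),(245,185),(130,270),(154,270),(251,225),(226,220),(278,220)]: print(p,hsv[p[1],p[0]])
cv2.imwrite("pics/c0.png",np.hstack([cv2.resize(im[150:270,200:300],None,fx=4,fy=4,interpolation=2)[:,:400],cv2.resize(ims["side"][200:300,205:330],(400,480),interpolation=2)]))
E
```

```text
top Y [336. 310.] A 904.0 [array([ 324.8, -149.9]), array([89.8, 58. ]), np.float64(22.8)]
top Y [408. 276.] A 1257.5 [array([ 406.3, -319.2]), array([84.6, 85.8]), np.float64(17.4)]
top Y [250. 224.] A 152.0 [array([521. ,  54.6]), array([33.4, 33.3]), np.float64(1.4)]
top Y [247. 189.] A 39.0 [array([603. ,  64.9]), array([23. , 13.6]), np.float64(19.7)]
top Y [242. 175.] A 60.0 [array([641.5,  75.8]), array([33.2, 15.2]), np.float64(15.5)]
top G [254. 227.] A 75.0 [array([514.4,  46. ]), array([40.7, 47.2]), np.float64(61.3)]
top G [143. 191.] A 1114.5 [array([596.6, 313.9]), array([83.3, 82.9]), np.float64(84.4)]
top B [256. 227.] A 82.5 [array([514. ,  42.8]), array([54.4, 61.1]), np.float64(74.5)]
top B [391. 195.] A 1120.5 [array([ 596.2, -279.2]), array([82.7, 82.9]), np.float64(10.4)]
side Y [233. 254.] A 153.0 [array([631.4,  49.2]), array([78. , 21.4]), np.float64(16.6)]
side Y [287. 225.] A 273.0 [array([522.2, -58.4]), array([39.9, 70.7]), np.float64(9.1)]
side Y [369. 207.] A 743.5 [array([ 322.5, -158.5]), array([100.8,  79.7]), np.float64(22.7)]
side Y [340. 166.] A 5
[... 160 characters left out ...]

side G [287. 238.] A 229.0 [array([514.6, -15. ]), array([50.6, 62.9]), np.float64(9.3)]
side B [ 88. 406.] A 462.5 [array([790.3, 404.3]), array([59.7, 44.4]), np.float64(85.4)]
side B [286. 250.] A 302.0 [array([514.2,  18.9]), array([63.6, 72. ]), np.float64(2.4)]
side B [273. 169.] A 465.5 [array([ 594.9, -273.6]), array([81.3, 78.2]), np.float64(9.3)]
side B [545. 116.] A 66.0 [array([-268.3, -701.6]), array([76.4, 30.6]), np.float64(72.5)]
(235, 215) [ 21  67 149]
(270, 215) [ 22  65 153]
(249, 203) [ 12 166  60]
(241, 166) [120  60  17]
(245, 185) [126  23  55]
(130, 270) [ 20  97 147]
(154, 270) [ 20  98 145]
(251, 225) [ 21 238 150]
(226, 220) [ 14 185  99]
(278, 220) [ 14 184 100]
```

View pics/c0.png

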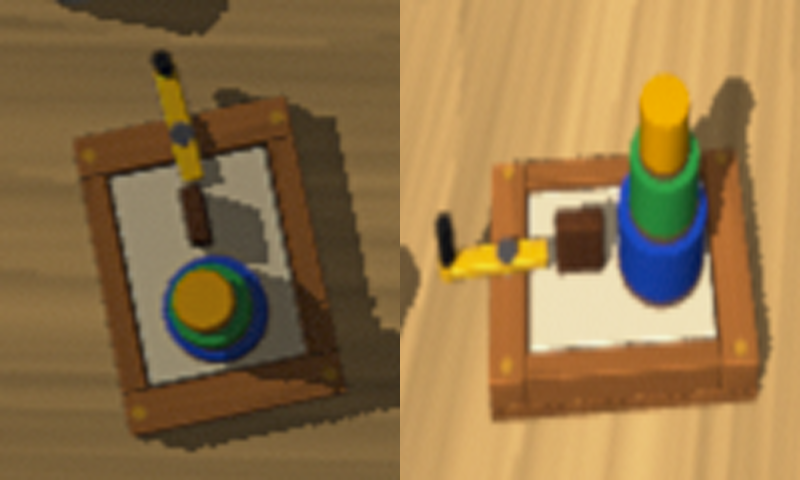

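The close-up shows the yellow top on the green and blue weights, the handle pointing towards the peg end, and the peg top at about (241,165).

```bash
python3 - <<'E'
from h import *
ims={n:cv2.imread(f"pics/{n}0.png") for n in("top","side")}
t=ims["top"];s=ims["side"]
c=min(blobs(mask(t,[18,150,100],[32,255,255])),key=lambda c:abs(c.reshape(-1,2).mean(0)-[250,224]).sum())
p=plane("top",c.reshape(-1,2).astype(float),.136)*1000
print("yellow top",[np.round(v,1) for v in cv2.minEnclosingCircle(p.astype(np.float32))],p.mean(0).round(1), "check in side", proj("side",[*(p.mean(0)/1000),.136]))
# board/press: cream and brown
roi=np.zeros(t.shape[:2],np.uint8);roi[165:265,210:295]=255
m=mask(t,[10,120,60],[18,255,200])&roi
c=max(blobs(m),key=cv2.contourArea);print("frame",[np.round(v,1) for v in rect("top",cv2.convexHull(c),.030)])
m=mask(t,[15,20,60],[28,90,255])&roi
cs=blobs(m);c=cv2.convexHull(np.vstack(cs));print("board",[np.round(v,1) for v in rect("top",c,.028)])
# handle top
m=mask(t,[0,100,20],[15,255,75])&roi
for c in blobs(m,10): print("handle?",c.reshape(-1,2).mean(0),[np.round(v,1) for v in rect("top",c,.062)])
# rack
roi[:]=0;roi[230:310,115:185]=255
m=mask(t,[15,60,125],[26,112,255])&roi
for c in blobs(m,30): print("slat",c.reshape(-1,2).mean(0).round(),[np.round(v,1) for v in rect("top",c,.020)])
c=cv2.convexHull(np.vstack(blobs(m,30)));print("rack",[np.round(v,1) for v in rect("top",c,.020)])
# peg: black
for n,im,(x0,x1,y0,y1) in(("top",t,(230,255,155,175)),("side",s,(210,235,240,265))):
    r=np.zeros(im.shape[:2],np.uint8);r[y0:y1,x0:x1]=255
    m=mask(im,[0,0,0],[180,255,45])&r
    for c in blobs(m,3):
        u=c.reshape(-1,2).astype(float);print("peg",n,u.mean(0),u.min(0),u.max(0))
        if n=="top": print(" at z.067",plane(n,u.mean(0),.06)*1000)
        else: print("   side z.053",plane(n,u.mean(0),.053)*1000)
# brass line
cs=[c for c in blobs(mask(t,[18,150,100],[32,255,255])) if 235<c.reshape(-1,2).mean(0)[0]<255 and c.reshape(-1,2).mean(0)[1]<200]
q=plane("top",np.vstack(cs).reshape(-1,2).astype(float),.039)*1000
print("tab",cv2.fitLine(q.astype(np.float32),2,0,.01,.01).ravel(),[np.round(v,1) for v in cv2.minAreaRect(q.astype(np.float32))])
go(.5,.04,.19,-75);st()
E
```

```text
yellow top [array([509.5,  46. ]), np.float64(15.7)] [509.4  45.8] check in side [287.21708094 219.56344449]
frame [array([542.9,  49.8]), array([232.9, 198.6]), np.float64(1.2)]
board [array([538.2,  50.2]), array([125.6,  94.1]), np.float64(13.0)]
handle? [275.18 235.98] [array([489.5, -11.1]), array([58.4, 63. ]), np.float64(61.1)]
handle? [248.57575758 203.63636364] [array([563.8,  55.9]), array([33.4, 11.6]), np.float64(12.8)]
handle? [253.64102564 184.8974359 ] [array([605.,  46.]), array([36. , 17.3]), np.float64(62.3)]
slat [129. 273.] [array([400.5, 332.1]), array([129. ,  14.9]), np.float64(11.5)]
slat [141. 271.] [array([406.3, 304.4]), array([128.6,  14.3]), np.float64(11.6)]
slat [153. 268.] [array([411.8, 276.9]), array([128.6,  14.5]), np.float64(11.7)]
slat [165. 266.] [array([417.5, 249.5]), array([128.5,  14.3]), np.float64(11.6)]
rack [array([408.8, 291. ]), array([129. ,  98.9]), np.float64(11.5)]
peg top [240.5 165.5] [239. 163.] [242. 168.]
 at z.067 [[651.3674932   76.73857565]]
peg side [218.89473684 249.73684211] [217. 245.] [221. 254.]
   side z.053 [[651.68
[... 422 characters left out ...]
v()*T).magnitude())
  File "h.py", line 24, in <genexpr>
    best=min((Ro.from_matrix(np.array([[np.cos(a),0,-np.sin(a)],[np.sin(a),0,np.cos(a)],[0,-1,0]])@np.diag([1,1,-1])) for a in np.radians([yaw,yaw+180])),key=lambda T:(R.inv()*T).magnitude())
              ~~~~~~~~~~~~~~^^^^^^^^^^^^^^^^^^^^^^^^^^^^^^^^^^^^^^^^^^^^^^^^^^^^^^^^^^^^^^^^^^^^^^^^^^^^^^^^^^^^^^^^^
  File "scipy/spatial/transform/_rotation.pyx", line 1143, in scipy.spatial.transform._rotation.Rotation.from_matrix
ValueError: Non-positive determinant (left-handed or null coordinate frame) in rotation matrix 0: [[ 0.25881905  0.         -0.96592583]
 [-0.96592583  0.         -0.25881905]
 [ 0.         -1.          0.        ]].
```

```bash
sed -i 's/@np.diag(\[1,1,-1\])//' h.py; python3 - <<'E'
from h import *
print("pivot",plane("top",[245.2,183.2],.041)*1000)
go(.5097,.0458,.200,-77);st()
E
```

```text
pivot [[613.47109789  66.1941049 ]]
xyz [-384.3   39.3  484.2] turn [-0.     0.192 -0.001]
t0.10 pos [ 223.6 -502.2  238.7] yaw -66.0 F [-0.1  0.   0.4] w 1.000 q [-1.3   0.26  0.02  1.33  0.    1.42]
```

>>> {"name": "carry_out", "arguments": {"deltas": [{"xyz":[-24,2,30],"turn":[0,0.02,0],"gripper":-1},{"xyz":[-48,4,60],"turn":[0,0.04,0],"gripper":-1},{"xyz":[-72,6,90],"turn":[0,0.06,0],"gripper":-1},{"xyz":[-96,8,120],"turn":[0,0.08,0],"gripper":-1},{"xyz":[-120,10,150],"turn":[0,0.1,0],"gripper":-1},{"xyz":[-144,12,180],"turn":[0,0.12,0],"gripper":-1},{"xyz":[-168,14,210],"turn":[0,0.14,0],"gripper":-1},{"xyz":[-192,16,240],"turn":[0,0.16,0],"gripper":-1},{"xyz":[-216,18,270],"turn":[0,0.18,0],"gripper":-1},{"xyz":[-240,20,300],"turn":[0,0.192,0],"gripper":-1}], "squeeze": 60}}

```text
time: 0.93
eef_pos: [0.4004, -0.1593, 0.2191]
ee_rot: [0.553, -0.441, 0.441, -0.553]
force: [0.3, 0.2, 0.1]
grip_width: 1.0
```

```bash
python3 -c "
from h import *
go(.5097,.0458,.200,-77);st()"
```

```text
xyz [-175.5   19.1  152.4] turn [ 0.    -0.001 -0.   ]
t0.93 pos [ 400.4 -159.3  219.1] yaw -77.1 F [0.3 0.2 0.1] w 1.000 q [-0.57  0.06 -0.27  1.24 -0.    2.34]
```

>>> {"name": "carry_out", "arguments": {"deltas": [{"xyz":[-22,2,19],"turn":[0,-0.12,0],"gripper":-1},{"xyz":[-44,4,38],"turn":[0,-0.24,0],"gripper":-1},{"xyz":[-66,6,57],"turn":[0,-0.36,0],"gripper":-1},{"xyz":[-88,8,76],"turn":[0,-0.48,0],"gripper":-1},{"xyz":[-110,10,95],"turn":[0,-0.6,0],"gripper":-1},{"xyz":[-132,12,114],"turn":[0,-0.72,0],"gripper":-1},{"xyz":[-154,16,134],"turn":[0,-0.84,0],"gripper":-1},{"xyz":[-175,19,152],"turn":[0,-0.96,0],"gripper":-1},{"xyz":[-175,35,152],"turn":[0,-1.08,0],"gripper":-1},{"xyz":[-175,50,152],"turn":[0,-1.2,0],"gripper":-1}]}}

```text
time: 1.77
eef_pos: [0.5095, 0.045, 0.1686]
ee_rot: [-0.705, 0.048, -0.048, 0.706]
force: [-0.8, 0.2, -0.2]
grip_width: 1.0
```

```bash
python3 -c "
from h import *
go(.5097,.0458,.116,-8.2);st()"
```

```text
xyz [ 0.1 52.6  0.8] turn [-0.     0.008  0.   ]
t1.77 pos [509.5  45.  168.6] yaw -7.8 F [-0.8  0.2 -0.2] w 1.000 q [-0.08  0.23 -0.21  1.14  0.    1.63]
```

>>> {"name": "carry_out", "arguments": {"deltas": [{"xyz":[0,15,0.8],"turn":[0,0,0],"gripper":-1},{"xyz":[0,30,0.8],"turn":[0,0,0],"gripper":-1},{"xyz":[0,42,0.8],"turn":[0,0,0],"gripper":-1},{"xyz":[0,52,0.8],"turn":[0,0,0],"gripper":-1},{"xyz":[0,52,0.8],"turn":[0,0,0],"gripper":1},{"xyz":[0,52,0.8],"turn":[0,0,0],"gripper":1},{"xyz":[0,52,0.8],"turn":[0,0,0],"gripper":1},{"xyz":[0,52,0.8],"turn":[0,0,0],"gripper":1},{"xyz":[0,52,0.8],"turn":[0,0,0],"gripper":1},{"xyz":[0,52,0.8],"turn":[0,0,0],"gripper":1}]}}

```text
time: 2.6
eef_pos: [0.5096, 0.0442, 0.1183]
ee_rot: [0.705, -0.05, 0.052, -0.705]
force: [-0.6, -0.1, 5.8]
grip_width: 0.35
```

```bash
python3 -c "
from h import *
go(.4063,-.3186,.170,-35);st()
cv2.imwrite('pics/s1.png',cv2.resize(read_camera('side')[150:300,200:350],None,fx=4,fy=4)) "
```

```text
xyz [ -50.   -51.9 -373.9] turn [-0.001  0.467  0.002]
t2.60 pos [509.6  44.2 118.3] yaw -8.3 F [-0.6 -0.1  5.8] w 0.350 q [-0.08  0.26 -0.3   1.01  0.    1.64]
```

View pics/s1.png

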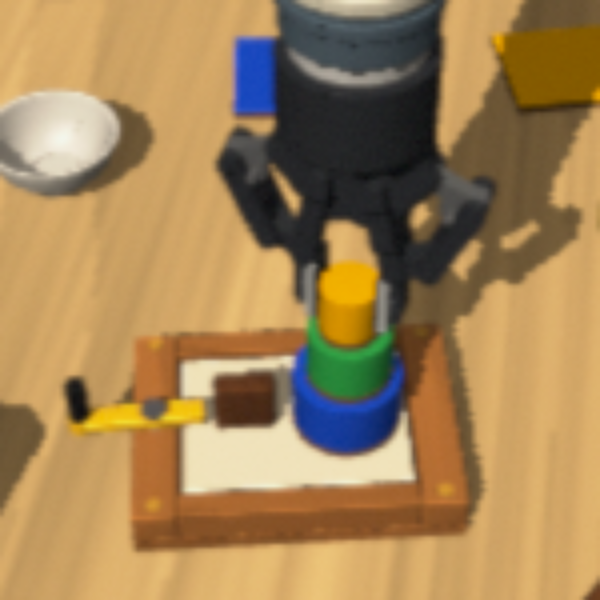

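>>> {"name": "carry_out", "arguments": {"deltas": [{"xyz":[0,-12,0],"turn":[0,0,0],"gripper":1},{"xyz":[0,-30,0],"turn":[0,0,0],"gripper":1},{"xyz":[0,-52,-8],"turn":[0,0,0],"gripper":1},{"xyz":[0,-60,-30],"turn":[0,0,0],"gripper":1},{"xyz":[-6,-60,-65],"turn":[0,0,0],"gripper":1},{"xyz":[-12,-60,-100],"turn":[0,0,0],"gripper":1},{"xyz":[-20,-60,-138],"turn":[0,0,0],"gripper":1},{"xyz":[-26,-60,-176],"turn":[0,0,0],"gripper":1},{"xyz":[-32,-60,-214],"turn":[0,0,0],"gripper":1},{"xyz":[-38,-60,-250],"turn":[0,0,0],"gripper":1}]}}

```text
time: 3.48
eef_pos: [0.4346, -0.1994, 0.1777]
ee_rot: [0.705, -0.051, 0.051, -0.705]
force: [1.1, -0.5, -0.3]
grip_width: 0.355
```

```bash
python3 -c "
from h import *
go(.4063,-.3186,.0250,-8.3);st() "
```

```text
xyz [ -11.   152.7 -122. ] turn [0.    0.001 0.001]
t3.48 pos [ 434.6 -199.4  177.7] yaw -8.2 F [ 1.1 -0.5 -0.3] w 0.355 q [-0.61  0.16 -0.26  1.14 -0.    1.11]
```

>>> {"name": "carry_out", "arguments": {"deltas": [{"xyz":[-3,10,-33],"turn":[0,0,0],"gripper":1},{"xyz":[-6,25,-66],"turn":[0,0,0],"gripper":1},{"xyz":[-9,40,-98],"turn":[0,0,0],"gripper":1},{"xyz":[-11,60,-122],"turn":[0,0,0],"gripper":1},{"xyz":[-11,85,-122],"turn":[0,0,0],"gripper":1},{"xyz":[-11,110,-122],"turn":[0,0,0],"gripper":1},{"xyz":[-11,130,-122],"turn":[0,0,0],"gripper":1},{"xyz":[-11,143,-122],"turn":[0,0,0],"gripper":1},{"xyz":[-11,143,-122],"turn":[0,0,0],"gripper":1},{"xyz":[-11,143,-122],"turn":[0,0,0],"gripper":1}]}}

```text
time: 4.32
eef_pos: [0.4069, -0.3167, 0.0342]
ee_rot: [-0.705, 0.051, -0.051, 0.706]
force: [-0.0, 0.8, -1.2]
grip_width: 0.35
```

```bash
python3 -c "
from h import *
go(.4063,-.3186,.0250,-8.3);st() 
for n in('top','side'):
  im=read_camera(n);cv2.imwrite(f'pics/{n}2.png',im)
im=cv2.imread('pics/side2.png');cv2.imwrite('pics/s2.png',cv2.resize(im[90:210,280:400],None,fx=4,fy=4))"
```

```text
xyz [-0.3  9.2 -2. ] turn [-0.001  0.001 -0.001]
t4.32 pos [ 406.9 -316.7   34.2] yaw -8.3 F [-0.   0.8 -1.2] w 0.350 q [-0.82  0.35 -0.41  0.81 -0.    0.89]
```

View pics/s2.png

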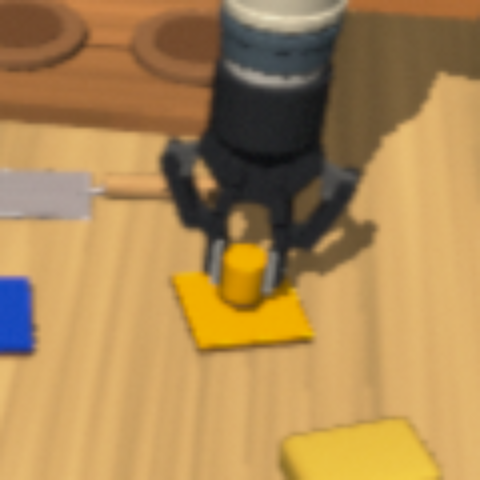

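The yellow weight is upright and centred over its tile, so I'm lowering and releasing it.

>>> {"name": "carry_out", "arguments": {"deltas": [{"xyz":[0,4,-2],"turn":[0,0,0],"gripper":1},{"xyz":[0,8,-2],"turn":[0,0,0],"gripper":1},{"xyz":[0,9.8,-2],"turn":[0,0,0],"gripper":1},{"xyz":[0,9.8,-2],"turn":[0,0,0],"gripper":1},{"xyz":[0,9.8,-2],"turn":[0,0,0],"gripper":0},{"xyz":[0,9.8,-2],"turn":[0,0,0],"gripper":-0.3},{"xyz":[0,9.8,-2],"turn":[0,0,0],"gripper":-1},{"xyz":[0,9.8,-2],"turn":[0,0,0],"gripper":-1},{"xyz":[0,9.8,-2],"turn":[0,0,0],"gripper":-1},{"xyz":[0,9.8,-2],"turn":[0,0,0],"gripper":-1}]}}

```text
time: 5.25
eef_pos: [0.4069, -0.3188, 0.0245]
ee_rot: [-0.705, 0.051, -0.051, 0.705]
force: [0.4, 0.4, -1.0]
grip_width: 0.998
```

>>> {"name": "carry_out", "arguments": {"deltas": [{"xyz":[0,-15,0],"turn":[0,0,0],"gripper":-1},{"xyz":[0,-40,0],"turn":[0,0,0],"gripper":-1},{"xyz":[0,-70,0],"turn":[0,0,0],"gripper":-1},{"xyz":[0,-100,20],"turn":[0,0,0],"gripper":-1},{"xyz":[5,-125,50],"turn":[0,0,0],"gripper":-1},{"xyz":[10,-130,85],"turn":[0,0,0],"gripper":-1},{"xyz":[15,-130,120],"turn":[0,0,0],"gripper":-1},{"xyz":[20,-130,155],"turn":[0,0,0],"gripper":-1},{"xyz":[25,-130,190],"turn":[0,0,0],"gripper":-1},{"xyz":[30,-130,225],"turn":[0,0,0],"gripper":-1}]}}

```text
time: 6.08
eef_pos: [0.469, -0.0988, 0.1548]
ee_rot: [0.705, -0.051, 0.051, -0.705]
force: [1.2, -1.2, -0.0]
grip_width: 1.0
```

```bash
python3 - <<'E'
from h import *
st()
im=read_camera("top");cv2.imwrite("pics/top3.png",im)
for k,r,zs in (("Y",([18,150,60],[32,255,255]),.136),("G",([50,100,40],[80,255,255]),.102)):
  for c in blobs(mask(im,*r)):
    p=(plane("top",c.reshape(-1,2).astype(float),zs)*1000).astype(np.float32);print(k,c.reshape(-1,2).mean(0).round(),[np.round(v,1) for v in cv2.minEnclosingCircle(p)])
sd=read_camera("side");cv2.imwrite("pics/side3.png",sd)
cv2.imwrite("pics/c3.png",np.hstack([cv2.resize(im[150:270,200:300],(400,480)),cv2.resize(sd[120:220,300:400],(400,480))]))
go(.5097,.0458,.140,50)
E
```

```text
t6.08 pos [469.  -98.8 154.8] yaw -8.3 F [ 1.2 -1.2 -0. ] w 1.000 q [-0.38  0.18 -0.3   1.09  0.    1.33]
Y [408. 276.] [array([ 407.8, -288.2]), np.float64(52.6)]
Y [247. 189.] [array([583.5,  55.5]), np.float64(11.5)]
Y [242. 174.] [array([618.7,  65.5]), np.float64(17.2)]
G [252. 226.] [array([508.5,  43.2]), np.float64(23.0)]
G [143. 191.] [array([582.9, 287.3]), np.float64(52.4)]
xyz [ 20.2  14.8 146.4] turn [-1.000e-03 -1.012e+00  1.000e-03]
```

View pics/c3.png

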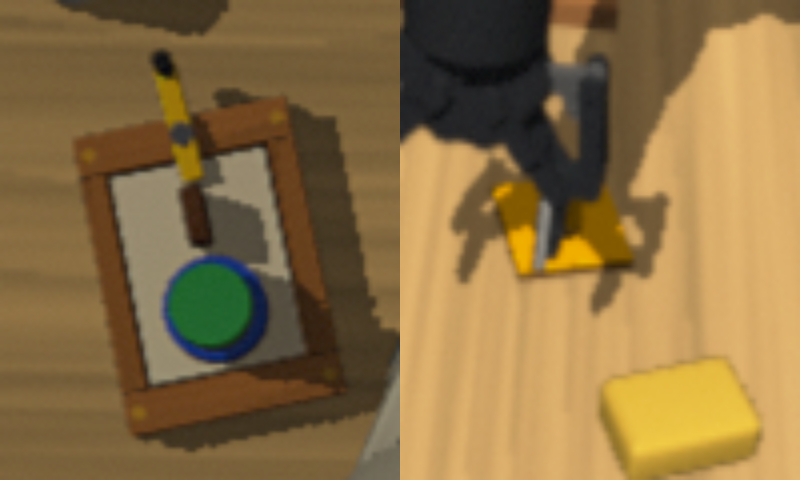

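>>> {"name": "carry_out", "arguments": {"deltas": [{"xyz":[2,0,20],"turn":[0,-0.1,0],"gripper":-1},{"xyz":[5,0,42],"turn":[0,-0.2,0],"gripper":-1},{"xyz":[8,0,64],"turn":[0,-0.3,0],"gripper":-1},{"xyz":[11,0,86],"turn":[0,-0.4,0],"gripper":-1},{"xyz":[14,0,108],"turn":[0,-0.5,0],"gripper":-1},{"xyz":[17,0,130],"turn":[0,-0.6,0],"gripper":-1},{"xyz":[19,4,144],"turn":[0,-0.7,0],"gripper":-1},{"xyz":[19,10,144],"turn":[0,-0.8,0],"gripper":-1},{"xyz":[19,17,144],"turn":[0,-0.9,0],"gripper":-1},{"xyz":[19,25,144],"turn":[0,-1.0,0],"gripper":-1}]}}

```text
time: 7.02
eef_pos: [0.5085, 0.0392, 0.1293]
ee_rot: [0.643, 0.295, -0.295, -0.642]
force: [0.9, 0.9, 0.2]
grip_width: 1.003
```

```bash
python3 -c "
from h import *
go(.5087,.0436,.085,50);st() "
```

```text
xyz [ 3.4 44.3  2.7] turn [ 0.    -0.011  0.   ]
t7.02 pos [508.5  39.2 129.3] yaw 49.4 F [0.9 0.9 0.2] w 1.003 q [-0.09  0.25 -0.28  1.04 -0.    0.62]
```

>>> {"name": "carry_out", "arguments": {"deltas": [{"xyz":[3,10,2],"turn":[0,0,0],"gripper":-1},{"xyz":[3,22,2],"turn":[0,0,0],"gripper":-1},{"xyz":[3,34,2],"turn":[0,0,0],"gripper":-1},{"xyz":[3,44,2],"turn":[0,0,0],"gripper":-1},{"xyz":[3,44,2],"turn":[0,0,0],"gripper":-0.2},{"xyz":[3,44,2],"turn":[0,0,0],"gripper":1},{"xyz":[3,44,2],"turn":[0,0,0],"gripper":1},{"xyz":[3,44,2],"turn":[0,0,0],"gripper":1},{"xyz":[3,44,2],"turn":[0,0,0],"gripper":1},{"xyz":[3,44,2],"turn":[0,0,0],"gripper":1}]}}

```text
time: 7.85
eef_pos: [0.5094, 0.0428, 0.0865]
ee_rot: [0.644, 0.294, -0.293, -0.643]
force: [0.0, -0.6, 6.5]
grip_width: 0.517
```

```bash
python3 -c "
from h import *
st();go(.5965,.3143,.135,50) "
```

```text
t7.85 pos [509.4  42.8  86.5] yaw 49.0 F [ 0.  -0.6  6.5] w 0.517 q [-0.08  0.29 -0.35  0.93 -0.    0.63]
xyz [262.2 -48.4 112.2] turn [ 0.002 -0.017  0.001]
```

>>> {"name": "carry_out", "arguments": {"deltas": [{"xyz":[0,-12,0],"turn":[0,0,0],"gripper":1},{"xyz":[0,-30,0],"turn":[0,0,0],"gripper":1},{"xyz":[20,-48,8],"turn":[0,0,0],"gripper":1},{"xyz":[52,-48,22],"turn":[0,0,0],"gripper":1},{"xyz":[87,-48,37],"turn":[0,0,0],"gripper":1},{"xyz":[122,-48,52],"turn":[0,0,0],"gripper":1},{"xyz":[157,-48,67],"turn":[0,0,0],"gripper":1},{"xyz":[192,-48,82],"turn":[0,0,0],"gripper":1},{"xyz":[227,-48,97],"turn":[0,0,0],"gripper":1},{"xyz":[262,-48,112],"turn":[0,0,0],"gripper":1}]}}

```text
time: 8.68
eef_pos: [0.596, 0.3161, 0.1335]
ee_rot: [0.643, 0.293, -0.293, -0.643]
force: [1.2, 0.7, -0.8]
grip_width: 0.519
```

```bash
python3 -c "
from h import *
st();go(.5965,.3143,.0292,49) "
```

```text
t8.68 pos [596.  316.1 133.5] yaw 49.0 F [ 1.2  0.7 -0.8] w 0.519 q [ 0.36  0.51  0.15  1.21 -0.    1.08]
xyz [ -1.1 104.3  -1.6] turn [0.    0.001 0.   ]
```

>>> {"name": "carry_out", "arguments": {"deltas": [{"xyz":[-1,20,-1],"turn":[0,0,0],"gripper":1},{"xyz":[-1,40,-1],"turn":[0,0,0],"gripper":1},{"xyz":[-1,60,-1],"turn":[0,0,0],"gripper":1},{"xyz":[-1,80,-1],"turn":[0,0,0],"gripper":1},{"xyz":[-1,92,-1],"turn":[0,0,0],"gripper":1},{"xyz":[-1,98,-1],"turn":[0,0,0],"gripper":1},{"xyz":[-1,98,-1],"turn":[0,0,0],"gripper":1},{"xyz":[-1,98,-1],"turn":[0,0,0],"gripper":1},{"xyz":[-1,98,-1],"turn":[0,0,0],"gripper":1},{"xyz":[-1,98,-1],"turn":[0,0,0],"gripper":1}]}}

```text
time: 9.52
eef_pos: [0.5966, 0.313, 0.0367]
ee_rot: [0.643, 0.294, -0.293, -0.643]
force: [0.4, 0.5, -0.4]
grip_width: 0.516
```

```bash
python3 -c "
from h import *
st();go(.5965,.3143,.0287,49);
im=read_camera('side');t=read_camera('top');cv2.imwrite('pics/top4.png',t)
cv2.imwrite('pics/c4.png',np.hstack([cv2.resize(im[270:420,150:300],(480,480)),cv2.resize(im[130:200,305:375],(320,480))]))
B=([105,130,50],[130,255,255])
for c in blobs(mask(t,*B)):
    p=(plane('top',c.reshape(-1,2).astype(float),.066)*1000).astype(np.float32);print(c.reshape(-1,2).mean(0).round(),[np.round(v,1) for v in cv2.minEnclosingCircle(p)])
"
```

```text
t9.52 pos [596.6 313.   36.7] yaw 49.0 F [ 0.4  0.5 -0.4] w 0.516 q [ 0.36  0.58 -0.    0.99  0.    1.07]
xyz [0.9 8.  0.9] turn [0.001 0.001 0.002]
[254. 227.] [array([509.8,  42.4]), np.float64(29.1)]
[391. 195.] [array([ 588.7, -266.7]), np.float64(53.8)]
[108. 110.] [array([779.4, 390.3]), np.float64(25.7)]
```

View pics/c4.png

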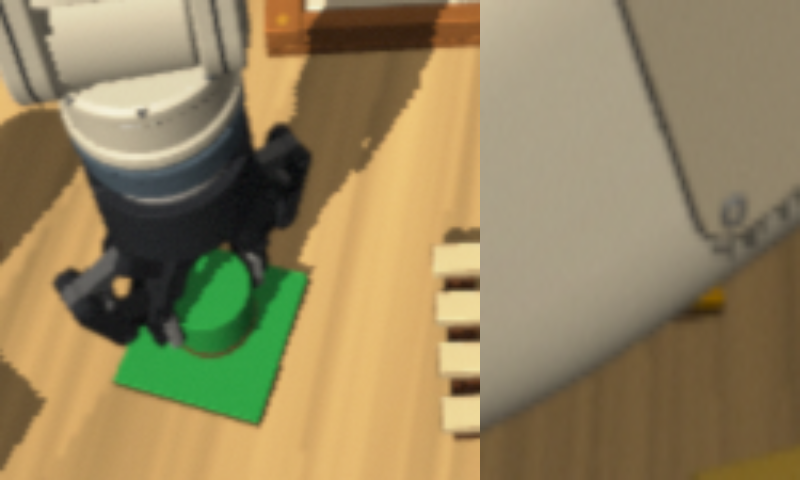

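The green weight is upright over its tile. I'll lower it, release and go back up.

>>> {"name": "carry_out", "arguments": {"deltas": [{"xyz":[1,4,1],"turn":[0,0,0],"gripper":1},{"xyz":[1,7,1],"turn":[0,0,0],"gripper":1},{"xyz":[1,8.5,1],"turn":[0,0,0],"gripper":1},{"xyz":[1,8.5,1],"turn":[0,0,0],"gripper":1},{"xyz":[1,8.5,1],"turn":[0,0,0],"gripper":-0.2},{"xyz":[1,8.5,1],"turn":[0,0,0],"gripper":-0.5},{"xyz":[1,8.5,1],"turn":[0,0,0],"gripper":-1},{"xyz":[1,8.5,1],"turn":[0,0,0],"gripper":-1},{"xyz":[1,8.5,1],"turn":[0,0,0],"gripper":-1},{"xyz":[1,8.5,1],"turn":[0,0,0],"gripper":-1}]}}

```text
time: 10.45
eef_pos: [0.5959, 0.3142, 0.0267]
ee_rot: [-0.643, -0.293, 0.294, 0.643]
force: [0.4, 0.5, -0.7]
grip_width: 1.0
```

>>> {"name": "carry_out", "arguments": {"deltas": [{"xyz":[0,-15,0],"turn":[0,0,0],"gripper":-1},{"xyz":[0,-40,0],"turn":[0,0,0],"gripper":-1},{"xyz":[0,-70,0],"turn":[0,0,0],"gripper":-1},{"xyz":[-28,-95,-12],"turn":[0,-0.1,0],"gripper":-1},{"xyz":[-60,-95,-26],"turn":[0,-0.2,0],"gripper":-1},{"xyz":[-93,-95,-40],"turn":[0,-0.3,0],"gripper":-1},{"xyz":[-126,-95,-54],"turn":[0,-0.4,0],"gripper":-1},{"xyz":[-160,-95,-68],"turn":[0,-0.5,0],"gripper":-1},{"xyz":[-195,-95,-83],"turn":[0,-0.6,0],"gripper":-1},{"xyz":[-230,-95,-98],"turn":[0,-0.7,0],"gripper":-1}]}}

```text
time: 11.28
eef_pos: [0.5183, 0.0749, 0.1221]
ee_rot: [0.502, 0.498, -0.498, -0.502]
force: [0.6, -0.6, 0.7]
grip_width: 0.998
```

```bash
python3 -c "
from h import *
st();go(.5100,.0430,.080,103);
im=read_camera('top');cv2.imwrite('pics/top5.png',im)
cv2.imwrite('pics/c5.png',cv2.resize(im[150:250,80:200],None,fx=4,fy=4))
"
```

```text
t11.28 pos [518.3  74.9 122.1] yaw 89.5 F [ 0.6 -0.6  0.7] w 0.998 q [-0.02  0.28 -0.26  1.03 -0.   -0.01]
xyz [-32.   42.1   8. ] turn [ 0.    -0.236 -0.   ]
```

View pics/c5.png

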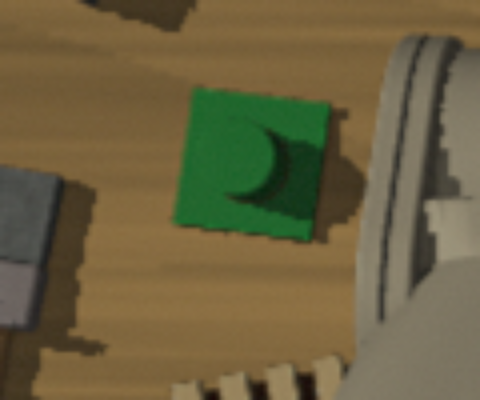

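>>> {"name": "carry_out", "arguments": {"deltas": [{"xyz":[-8,0,2],"turn":[0,-0.06,0],"gripper":-1},{"xyz":[-16,0,4],"turn":[0,-0.12,0],"gripper":-1},{"xyz":[-24,0,6],"turn":[0,-0.18,0],"gripper":-1},{"xyz":[-32,3,8],"turn":[0,-0.236,0],"gripper":-1},{"xyz":[-32,8,8],"turn":[0,-0.236,0],"gripper":-1},{"xyz":[-32,18,8],"turn":[0,-0.236,0],"gripper":-1},{"xyz":[-32,26,8],"turn":[0,-0.236,0],"gripper":-1},{"xyz":[-32,32,8],"turn":[0,-0.236,0],"gripper":-1},{"xyz":[-32,32,8],"turn":[0,-0.236,0],"gripper":-1},{"xyz":[-32,32,8],"turn":[0,-0.236,0],"gripper":-1}]}}

```text
time: 12.17
eef_pos: [0.5104, 0.0447, 0.0894]
ee_rot: [-0.441, -0.552, 0.552, 0.442]
force: [0.2, -0.5, 0.1]
grip_width: 1.002
```

```bash
python3 -c "
from h import *
st();go(.5100,.0430,.052,103)"
```

```text
t12.17 pos [510.4  44.7  89.4] yaw 102.7 F [ 0.2 -0.5  0.1] w 1.002 q [-0.08  0.29 -0.34  0.94  0.   -0.3 ]
xyz [-1.6 37.4  0.7] turn [-0.001 -0.006  0.   ]
```

>>> {"name": "carry_out", "arguments": {"deltas": [{"xyz":[-1.5,10,0.5],"turn":[0,0,0],"gripper":-1},{"xyz":[-1.5,20,0.5],"turn":[0,0,0],"gripper":-1},{"xyz":[-1.5,30,0.5],"turn":[0,0,0],"gripper":-1},{"xyz":[-1.5,37,0.5],"turn":[0,0,0],"gripper":-1},{"xyz":[-1.5,37,0.5],"turn":[0,0,0],"gripper":-0.5},{"xyz":[-1.5,37,0.5],"turn":[0,0,0],"gripper":1},{"xyz":[-1.5,37,0.5],"turn":[0,0,0],"gripper":1},{"xyz":[-1.5,37,0.5],"turn":[0,0,0],"gripper":1},{"xyz":[-1.5,37,0.5],"turn":[0,0,0],"gripper":1},{"xyz":[-1.5,37,0.5],"turn":[0,0,0],"gripper":1}]}}

```text
time: 13.0
eef_pos: [0.5108, 0.0428, 0.0534]
ee_rot: [0.442, 0.552, -0.552, -0.442]
force: [-1.0, 0.4, 3.8]
grip_width: 0.684
```

```bash
python3 -c "
from h import *
st();go(.596,-.2785,.120,103)"
```

```text
t13.00 pos [510.8  42.8  53.4] yaw 102.7 F [-1.   0.4  3.8] w 0.684 q [-0.08  0.32 -0.39  0.85  0.   -0.3 ]
xyz [-332.2  -66.5  -12.7] turn [ 0.001 -0.006 -0.   ]
```

>>> {"name": "carry_out", "arguments": {"deltas": [{"xyz":[0,-10,0],"turn":[0,0,0],"gripper":1},{"xyz":[0,-28,0],"turn":[0,0,0],"gripper":1},{"xyz":[0,-50,0],"turn":[0,0,0],"gripper":1},{"xyz":[-20,-66,0],"turn":[0,0,0],"gripper":1},{"xyz":[-52,-66,-2],"turn":[0,0,0],"gripper":1},{"xyz":[-88,-66,-4],"turn":[0,0,0],"gripper":1},{"xyz":[-125,-66,-6],"turn":[0,0,0],"gripper":1},{"xyz":[-162,-66,-8],"turn":[0,0,0],"gripper":1},{"xyz":[-199,-66,-9],"turn":[0,0,0],"gripper":1},{"xyz":[-236,-66,-10],"turn":[0,0,0],"gripper":1}]}}

```text
time: 13.83
eef_pos: [0.5721, -0.187, 0.1195]
ee_rot: [-0.442, -0.552, 0.552, 0.442]
force: [0.9, 0.3, -2.0]
grip_width: 0.675
```

>>> {"name": "carry_out", "arguments": {"deltas": [{"xyz":[-34,0,0],"turn":[0,0,0],"gripper":1},{"xyz":[-66,0,0],"turn":[0,0,0],"gripper":1},{"xyz":[-90,10,-2],"turn":[0,0,0],"gripper":1},{"xyz":[-95,30,-2],"turn":[0,0,0],"gripper":1},{"xyz":[-95,50,-2],"turn":[0,0,0],"gripper":1},{"xyz":[-95,66,-2],"turn":[0,0,0],"gripper":1},{"xyz":[-95,74,-2],"turn":[0,0,0],"gripper":1},{"xyz":[-95,74,-2],"turn":[0,0,0],"gripper":1},{"xyz":[-95,74,-2],"turn":[0,0,0],"gripper":1},{"xyz":[-95,74,-2],"turn":[0,0,0],"gripper":1}]}}

```text
time: 14.67
eef_pos: [0.5955, -0.2777, 0.0463]
ee_rot: [0.442, 0.552, -0.552, -0.441]
force: [-0.2, -0.1, -1.5]
grip_width: 0.681
```

```bash
python3 -c "
from h import *
st();go(.596,-.2785,.0337,103)
im=read_camera('side');cv2.imwrite('pics/side6.png',im)
cv2.imwrite('pics/c6.png',cv2.resize(im[100:250,200:380],None,fx=4,fy=4))"
```

```text
t14.67 pos [ 595.5 -277.7   46.3] yaw 102.7 F [-0.2 -0.1 -1.5] w 0.681 q [-0.56  0.54 -0.04  0.99 -0.   -0.79]
xyz [-0.9 12.7 -0.3] turn [ 0.001 -0.005 -0.001]
```

View pics/c6.png

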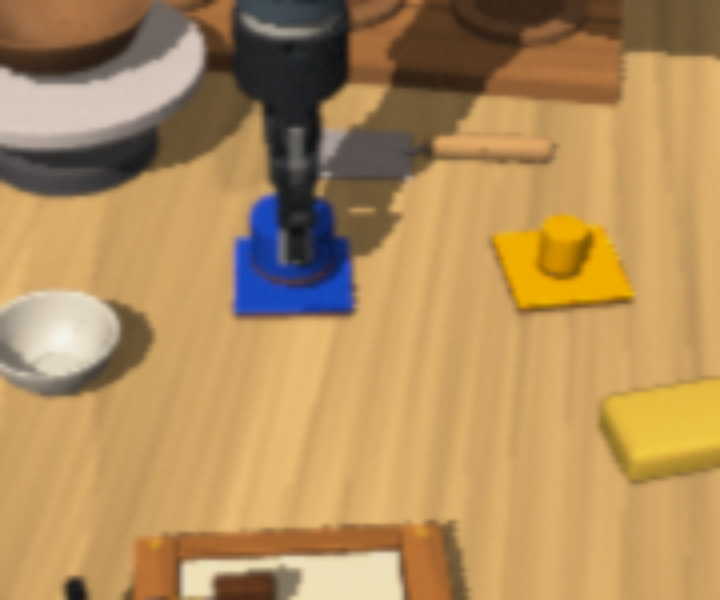

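Yellow stands upright mid-tile, and blue is hovering over its own tile, so I'm lowering and releasing it.

>>> {"name": "carry_out", "arguments": {"deltas": [{"xyz":[-1,6,0],"turn":[0,0,0],"gripper":1},{"xyz":[-1,11,0],"turn":[0,0,0],"gripper":1},{"xyz":[-1,13,0],"turn":[0,0,0],"gripper":1},{"xyz":[-1,13,0],"turn":[0,0,0],"gripper":1},{"xyz":[-1,13,0],"turn":[0,0,0],"gripper":-0.5},{"xyz":[-1,13,0],"turn":[0,0,0],"gripper":-0.7},{"xyz":[-1,13,0],"turn":[0,0,0],"gripper":-1},{"xyz":[-1,13,0],"turn":[0,0,0],"gripper":-1},{"xyz":[-1,13,0],"turn":[0,0,0],"gripper":-1},{"xyz":[-1,13,0],"turn":[0,0,0],"gripper":-1}]}}

```text
time: 15.55
eef_pos: [0.595, -0.2785, 0.0318]
ee_rot: [0.442, 0.552, -0.552, -0.442]
force: [-0.2, -0.0, -1.3]
grip_width: 1.0
```

>>> {"name": "carry_out", "arguments": {"deltas": [{"xyz":[0,-15,0],"turn":[0,0,0],"gripper":-1},{"xyz":[0,-40,0],"turn":[0,0,0],"gripper":-1},{"xyz":[0,-70,0],"turn":[0,0,0],"gripper":-1},{"xyz":[25,-80,-8],"turn":[0,0,0],"gripper":-1},{"xyz":[58,-80,-20],"turn":[0,0,0],"gripper":-1},{"xyz":[92,-80,-34],"turn":[0,0,0],"gripper":-1},{"xyz":[126,-80,-48],"turn":[0,0,0],"gripper":-1},{"xyz":[160,-80,-62],"turn":[0,0,0],"gripper":-1},{"xyz":[195,-80,-78],"turn":[0,-0.03,0],"gripper":-1},{"xyz":[230,-80,-94],"turn":[0,-0.075,0],"gripper":-1}]}}

```text
time: 16.38
eef_pos: [0.6363, -0.0318, 0.1121]
ee_rot: [0.421, 0.568, -0.568, -0.42]
force: [0.6, -0.2, -0.7]
grip_width: 1.002
```

```bash
python3 -c "
from h import *
st();go(.6514,.0775,.100,107)
im=read_camera('top');cv2.imwrite('pics/top7.png',im)
sd=read_camera('side');cv2.imwrite('pics/c7.png',np.hstack([cv2.resize(sd[130:210,235:315],(400,400)),cv2.resize(im[150:230,350:430],(400,400))]))"
```

```text
t16.38 pos [636.3 -31.8 112.1] yaw 107.0 F [ 0.6 -0.2 -0.7] w 1.002 q [-0.18  0.46  0.    1.11 -0.   -0.48]
xyz [100.1  12.1 -46.4] turn [ 0.  0. -0.]
```

View pics/c7.png

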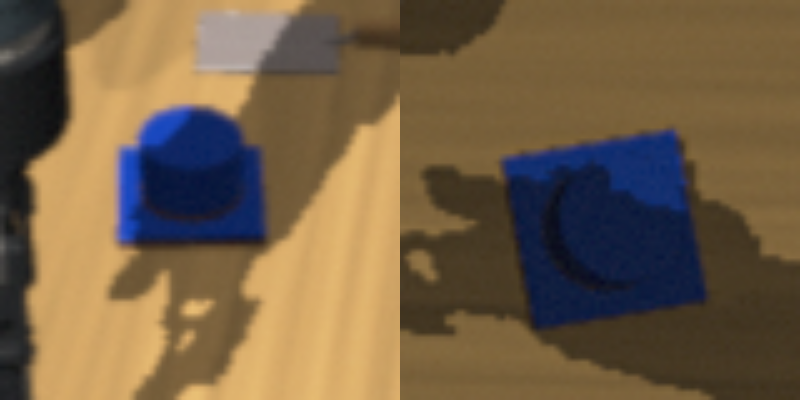

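Blue stands on its tile. Next I'm moving over the peg.

>>> {"name": "carry_out", "arguments": {"deltas": [{"xyz":[20,0,-9],"turn":[0,0,0],"gripper":-0.4},{"xyz":[45,0,-20],"turn":[0,0,0],"gripper":-0.4},{"xyz":[70,0,-32],"turn":[0,0,0],"gripper":-0.4},{"xyz":[90,0,-42],"turn":[0,0,0],"gripper":-0.4},{"xyz":[100,5,-46],"turn":[0,0,0],"gripper":-0.4},{"xyz":[100,12,-46],"turn":[0,0,0],"gripper":-0.4},{"xyz":[100,20,-46],"turn":[0,0,0],"gripper":-0.4},{"xyz":[100,20,-46],"turn":[0,0,0],"gripper":-0.4},{"xyz":[100,20,-46],"turn":[0,0,0],"gripper":-0.4},{"xyz":[100,20,-46],"turn":[0,0,0],"gripper":-0.4}]}}

```text
time: 17.32
eef_pos: [0.6511, 0.0744, 0.0919]
ee_rot: [-0.421, -0.568, 0.568, 0.421]
force: [0.2, -0.1, 1.0]
grip_width: 0.703
```

```bash
python3 -c "
from h import *
st();go(.6514,.0775,.056,107)
sd=read_camera('side');cv2.imwrite('pics/c8.png',cv2.resize(sd[160:310,170:330],None,fx=4,fy=4))"
```

```text
t17.32 pos [651.1  74.4  91.9] yaw 106.9 F [ 0.2 -0.1  1. ] w 0.703 q [-0.01  0.51  0.02  1.09 -0.   -0.31]
xyz [ 2.9 35.9 -1.2] turn [-0.    -0.002 -0.   ]
```

View pics/c8.png

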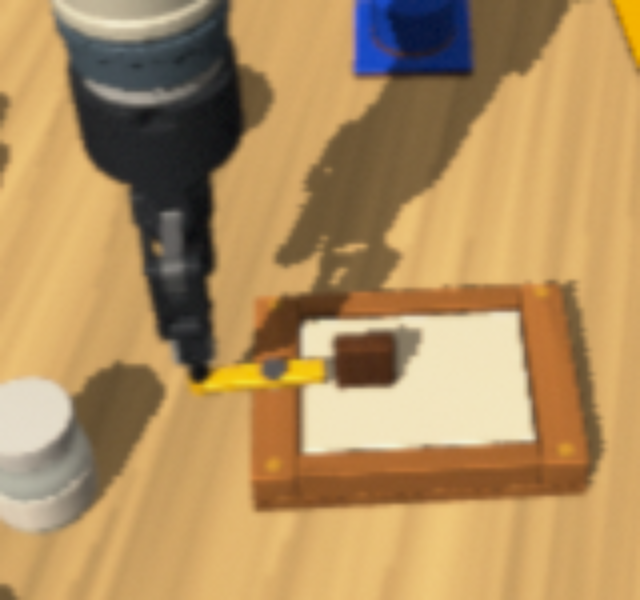

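The jaws are lined up over the peg. Next I descend and grip it lightly.

>>> {"name": "carry_out", "arguments": {"deltas": [{"xyz":[2.5,10,-1],"turn":[0,0,0],"gripper":-0.4},{"xyz":[2.5,20,-1],"turn":[0,0,0],"gripper":-0.4},{"xyz":[2.5,30,-1],"turn":[0,0,0],"gripper":-0.4},{"xyz":[2.5,36,-1],"turn":[0,0,0],"gripper":0},{"xyz":[2.5,36,-1],"turn":[0,0,0],"gripper":0.4},{"xyz":[2.5,36,-1],"turn":[0,0,0],"gripper":1},{"xyz":[2.5,36,-1],"turn":[0,0,0],"gripper":1},{"xyz":[2.5,36,-1],"turn":[0,0,0],"gripper":1},{"xyz":[2.5,36,-1],"turn":[0,0,0],"gripper":1},{"xyz":[2.5,36,-1],"turn":[0,0,0],"gripper":1}], "squeeze": 20}}

```text
time: 18.2
eef_pos: [0.6515, 0.0783, 0.0562]
ee_rot: [0.421, 0.568, -0.568, -0.421]
force: [1.1, 0.0, -1.2]
grip_width: 0.13
```

```bash
python3 -c "
from h import *
st()
for i in range(1,11):
  f=.083*i; print(np.round(-40*np.sin(f),1),np.round(40*(1-np.cos(f)),1),round(f,2))"
```

```text
t18.20 pos [651.5  78.3  56.2] yaw 107.0 F [ 1.1  0.  -1.2] w 0.130 q [-0.01  0.53 -0.03  1.01  0.   -0.3 ]
-3.3 0.1 0.08
-6.6 0.5 0.17
-9.9 1.2 0.25
-13.0 2.2 0.33
-16.1 3.4 0.42
-19.1 4.9 0.5
-22.0 6.6 0.58
-24.7 8.5 0.66
-27.2 10.7 0.75
-29.5 13.0 0.83
```

>>> {"name": "carry_out", "arguments": {"deltas": [{"xyz":[-3.3,0,0.1],"turn":[0,0.083,0],"gripper":1},{"xyz":[-6.6,0,0.5],"turn":[0,0.166,0],"gripper":1},{"xyz":[-9.9,0,1.2],"turn":[0,0.249,0],"gripper":1},{"xyz":[-13,0,2.2],"turn":[0,0.332,0],"gripper":1},{"xyz":[-16.1,0,3.4],"turn":[0,0.415,0],"gripper":1},{"xyz":[-19.1,0,4.9],"turn":[0,0.498,0],"gripper":1},{"xyz":[-22,0,6.6],"turn":[0,0.581,0],"gripper":1},{"xyz":[-24.7,0,8.5],"turn":[0,0.664,0],"gripper":1},{"xyz":[-27.2,0,10.7],"turn":[0,0.747,0],"gripper":1},{"xyz":[-29.5,0,13],"turn":[0,0.83,0],"gripper":1}]}}

```text
time: 19.03
eef_pos: [0.647, 0.0467, 0.0561]
ee_rot: [-0.614, -0.349, 0.349, 0.615]
force: [-2.9, 2.9, -0.1]
grip_width: 0.128
```

```bash
python3 -c "
from h import *
st();s=sense();print(s['eef_pos'][:2]*1000-[613.5,66.2])"
```

```text
t19.03 pos [647.   46.7  56.1] yaw 59.2 F [-2.9  2.9 -0.1] w 0.128 q [-0.06  0.52 -0.05  1.    0.    0.48]
[ 33.52235234 -19.47219567]
```

>>> {"name": "carry_out", "arguments": {"deltas": [{"xyz":[-3.3,0,0.1],"turn":[0,0.083,0],"gripper":1},{"xyz":[-6.6,0,0.5],"turn":[0,0.166,0],"gripper":1},{"xyz":[-9.9,0,1.2],"turn":[0,0.249,0],"gripper":1},{"xyz":[-13,0,2.2],"turn":[0,0.332,0],"gripper":1},{"xyz":[-16.1,0,3.4],"turn":[0,0.415,0],"gripper":1},{"xyz":[-19.1,0,4.9],"turn":[0,0.498,0],"gripper":1},{"xyz":[-22,0,6.6],"turn":[0,0.581,0],"gripper":1},{"xyz":[-24.7,0,8.5],"turn":[0,0.664,0],"gripper":1},{"xyz":[-28,0,11.4],"turn":[0,0.76,0],"gripper":1},{"xyz":[-30.1,0,13.6],"turn":[0,0.85,0],"gripper":1}]}}

```text
time: 19.87
eef_pos: [0.6201, 0.0288, 0.0561]
ee_rot: [-0.703, -0.065, 0.065, 0.705]
force: [0.1, 8.5, -1.5]
grip_width: 0.13
```

>>> {"name": "carry_out", "arguments": {"deltas": [{"xyz":[0,0,0],"turn":[0,0,0],"gripper":1},{"xyz":[0,0,0],"turn":[0,0,0],"gripper":0.5},{"xyz":[0,0,0],"turn":[0,0,0],"gripper":0.3},{"xyz":[0,0,0],"turn":[0,0,0],"gripper":0.3},{"xyz":[0,0,0],"turn":[0,0,0],"gripper":0.3},{"xyz":[0,-10,0],"turn":[0,0,0],"gripper":0.3},{"xyz":[0,-30,0],"turn":[0,0,0],"gripper":0.3},{"xyz":[0,-60,0],"turn":[0,0,0],"gripper":0.3},{"xyz":[0,-90,0],"turn":[0,0,0],"gripper":0.3},{"xyz":[0,-90,0],"turn":[0,0,0],"gripper":0.3}]}}

```text
time: 20.7
eef_pos: [0.6229, 0.027, 0.1528]
ee_rot: [0.705, 0.069, -0.063, -0.703]
force: [0.5, -0.1, 0.1]
grip_width: 0.352
```

```bash
python3 -c "
from h import *
st();go(.5641,.0560,.145,103)
sd=read_camera('side');im=read_camera('top');cv2.imwrite('pics/side9.png',sd);cv2.imwrite('pics/c9.png',np.hstack([cv2.resize(sd[200:300,205:330],(400,480)),cv2.resize(im[140:270,195:305],(400,480))]))"
```

```text
t20.70 pos [622.9  27.  152.8] yaw 10.7 F [ 0.5 -0.1  0.1] w 0.352 q [-0.09  0.41  0.03  1.18 -0.    1.29]
xyz [-52.4   7.3  39.5] turn [-0.005  1.531  0.009]
```

View pics/c9.png

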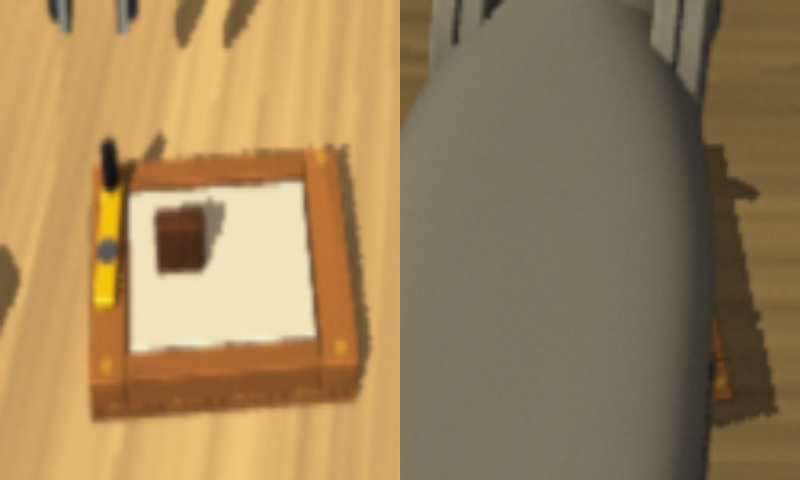

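>>> {"name": "carry_out", "arguments": {"deltas": [{"xyz":[-10,0,8],"turn":[0,-0.12,0],"gripper":0},{"xyz":[-20,0,16],"turn":[0,-0.24,0],"gripper":0},{"xyz":[-30,0,24],"turn":[0,-0.36,0],"gripper":0},{"xyz":[-40,0,32],"turn":[0,-0.48,0],"gripper":0},{"xyz":[-52,0,39],"turn":[0,-0.6,0],"gripper":0},{"xyz":[-52,0,39],"turn":[0,-0.72,0],"gripper":0},{"xyz":[-52,0,39],"turn":[0,-0.84,0],"gripper":0},{"xyz":[-52,0,39],"turn":[0,-0.96,0],"gripper":0},{"xyz":[-52,0,39],"turn":[0,-1.08,0],"gripper":0},{"xyz":[-52,0,39],"turn":[0,-1.2,0],"gripper":0}]}}

```text
time: 21.63
eef_pos: [0.5615, 0.0559, 0.1451]
ee_rot: [-0.542, -0.453, 0.454, 0.543]
force: [0.3, -0.3, -0.2]
grip_width: 0.501
```

```bash
python3 - <<'E'
from h import *
st();go(.5641,.0560,.090,103)
im=cv2.imread("pics/side9.png")
c=min(blobs(mask(im,[18,150,100],[32,255,255])),key=lambda c:abs(c.reshape(-1,2).mean(0)-[238,253]).sum())
q=(plane("side",c.reshape(-1,2).astype(float),.038)*1000).astype(np.float32)
print(c.reshape(-1,2).mean(0),cv2.fitLine(q,2,0,.01,.01).ravel(),cv2.minAreaRect(q))
r=np.zeros(im.shape[:2],np.uint8);r[225:290,240:312]=255
c=cv2.convexHull(np.vstack(blobs(mask(im,[12,5,120],[30,80,255])&r)))
print("board side",cv2.minAreaRect((plane("side",c.reshape(-1,2).astype(float),.028)*1000).astype(np.float32)))
E
```

```text
t21.63 pos [561.5  55.9 145.1] yaw 79.8 F [ 0.3 -0.3 -0.2] w 0.501 q [-0.05  0.33 -0.13  1.12 -0.    0.13]
xyz [ 0.5 55.1 -2.6] turn [-0.002 -0.405  0.   ]
[237.67741935 258.58064516] [ 1.0532023e-01 -9.9443835e-01  6.0997968e+02  8.4815598e+01] ((610.386474609375, 84.91789245605469), (15.14275074005127, 29.869688034057617), 13.119770050048828)
board side ((537.6766357421875, 53.01921844482422), (124.50171661376953, 91.40817260742188), 13.010222434997559)
```

```bash
python3 - <<'E'
from h import *
im=cv2.imread("pics/side9.png")
q=[]
for c in blobs(mask(im,[18,150,100],[32,255,255]),8):
    m=c.reshape(-1,2).mean(0)
    if 225<m[0]<245 and 225<m[1]<270:
        q.append(plane("side",c.reshape(-1,2).astype(float),.038)*1000);print(m,q[-1].mean(0))
q=np.vstack(q).astype(np.float32);l=cv2.fitLine(q,2,0,.01,.01).ravel()
print("angle",np.degrees(np.arctan2(l[1],l[0])),cv2.minAreaRect(q))
r=np.zeros(im.shape[:2],np.uint8);r[222:245,228:248]=255
for c in blobs(mask(im,[0,0,0],[180,255,50])&r,4): m=c.reshape(-1,2).mean(0);print("peg",m,plane("side",m,.053)*1000)
print("bolt",plane("side",[238.4,252.1],.041)*1000)
E
```

```text
[237.67741935 258.58064516] [609.97967365  84.81559929]
[239.         244.41176471] [616.42109515  45.25079419]
angle -81.47399 ((613.6024780273438, 62.95408630371094), (16.242591857910156, 73.83296966552734), 8.779143333435059)
peg [239.10526316 234.21052632] [[619.0846502   28.44142084]]
bolt [[611.82370628  69.45933017]]
```

The tab reads about −94°, near its stop, so it is clear of the board. Next is the handle.

>>> {"name": "carry_out", "arguments": {"deltas": [{"xyz":[0.5,0,-2.5],"turn":[0,-0.1,0],"gripper":0},{"xyz":[0.5,10,-2.5],"turn":[0,-0.2,0],"gripper":0},{"xyz":[0.5,25,-2.5],"turn":[0,-0.3,0],"gripper":0},{"xyz":[0.5,40,-2.5],"turn":[0,-0.405,0],"gripper":0},{"xyz":[0.5,58,-2.5],"turn":[0,-0.405,0],"gripper":0},{"xyz":[0.5,65,-2.5],"turn":[0,-0.405,0],"gripper":0},{"xyz":[0.5,65,-2.5],"turn":[0,-0.405,0],"gripper":0},{"xyz":[0.5,65,-2.5],"turn":[0,-0.405,0],"gripper":0},{"xyz":[0.5,65,-2.5],"turn":[0,-0.405,0],"gripper":0},{"xyz":[0.5,65,-2.5],"turn":[0,-0.405,0],"gripper":0}]}}

```text
time: 22.47
eef_pos: [0.5652, 0.056, 0.0819]
ee_rot: [0.442, 0.552, -0.552, -0.441]
force: [-1.2, 1.1, 0.5]
grip_width: 0.501
```

```bash
python3 -c "
from h import *
st();go(.5641,.0562,.042,103)"
```

```text
t22.47 pos [565.2  56.   81.9] yaw 102.7 F [-1.2  1.1  0.5] w 0.501 q [-0.05  0.38 -0.22  0.97  0.   -0.27]
xyz [ 0.5 39.9  1.1] turn [ 0.001 -0.006 -0.   ]
```

>>> {"name": "carry_out", "arguments": {"deltas": [{"xyz":[0.5,10,1],"turn":[0,-0.005,0],"gripper":0},{"xyz":[0.5,20,1],"turn":[0,-0.005,0],"gripper":0},{"xyz":[0.5,30,1],"turn":[0,-0.005,0],"gripper":0},{"xyz":[0.5,38,1],"turn":[0,-0.005,0],"gripper":0},{"xyz":[0.5,40,1],"turn":[0,-0.005,0],"gripper":0},{"xyz":[0.5,40,1],"turn":[0,-0.005,0],"gripper":0.5},{"xyz":[0.5,40,1],"turn":[0,-0.005,0],"gripper":1},{"xyz":[0.5,40,1],"turn":[0,-0.005,0],"gripper":1},{"xyz":[0.5,40,1],"turn":[0,-0.005,0],"gripper":1},{"xyz":[0.5,40,1],"turn":[0,-0.005,0],"gripper":1}], "squeeze": 80}}

```text
time: 23.3
eef_pos: [0.5638, 0.0562, 0.0413]
ee_rot: [0.441, 0.553, -0.553, -0.44]
force: [0.8, 0.2, 0.1]
grip_width: 0.149
```

>>> {"name": "carry_out", "arguments": {"deltas": [{"xyz":[0,0,0],"turn":[0,0,0],"gripper":1},{"xyz":[0,0,0],"turn":[0,0,0],"gripper":1},{"xyz":[0,-3,0],"turn":[0,0,0],"gripper":1},{"xyz":[0,-7,0],"turn":[0,0,0],"gripper":1},{"xyz":[0,-12,0],"turn":[0,0,0],"gripper":1},{"xyz":[0,-18,0],"turn":[0,0,0],"gripper":1},{"xyz":[0,-26,0],"turn":[0,0,0],"gripper":1},{"xyz":[0,-36,0],"turn":[0,0,0],"gripper":1},{"xyz":[0,-48,0],"turn":[0,0,0],"gripper":1},{"xyz":[0,-60,0],"turn":[0,0,0],"gripper":1}]}}

```text
time: 24.13
eef_pos: [0.5637, 0.0562, 0.1023]
ee_rot: [0.44, 0.553, -0.553, -0.44]
force: [0.7, 0.1, -0.7]
grip_width: 0.148
```

```bash
python3 -c "
from h import *
st();
sd=read_camera('side');cv2.imwrite('pics/side10.png',sd);cv2.imwrite('pics/c10.png',cv2.resize(sd[160:310,170:350],None,fx=4,fy=4))"
```

```text
t24.13 pos [563.7  56.2 102.3] yaw 103.0 F [ 0.7  0.1 -0.7] w 0.148 q [-0.05  0.36 -0.19  1.02  0.   -0.27]
```

View pics/c10.png

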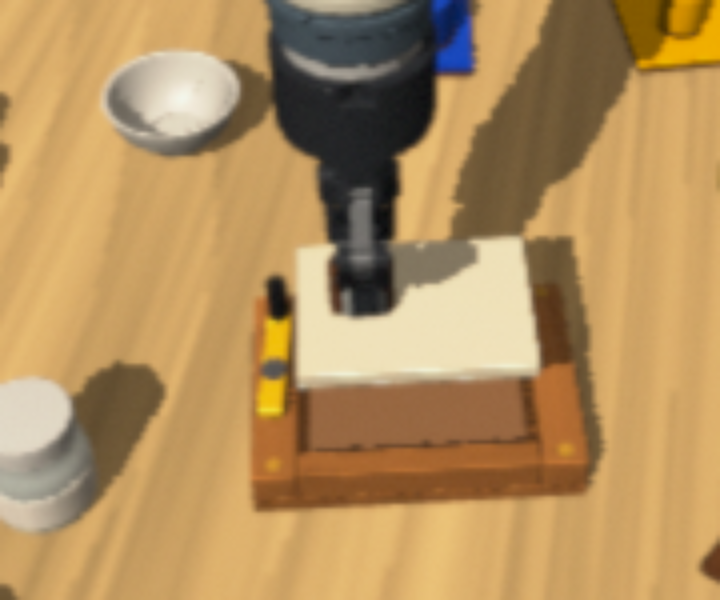

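The board came out level with the tab clear of it. I'm carrying it to the rack.

```bash
python3 - <<'E'
from h import *
im=cv2.imread("pics/side10.png")
r=np.zeros(im.shape[:2],np.uint8);r[215:260,235:312]=255
c=cv2.convexHull(np.vstack(blobs(mask(im,[12,5,120],[30,80,255])&r)))
print("board side",cv2.minAreaRect((plane("side",c.reshape(-1,2).astype(float),.089)*1000).astype(np.float32)))
go(.4348,.2963,.102,101.5)
E
```

```text
board side ((536.486572265625, 55.628021240234375), (123.07640075683594, 98.98771667480469), 13.009502410888672)
xyz [263.1   2.2  72.8] turn [ 0.004  0.026 -0.001]
```

>>> {"name": "carry_out", "arguments": {"deltas": [{"xyz":[15,0,4],"turn":[0,0.003,0],"gripper":1},{"xyz":[40,0,11],"turn":[0,0.006,0],"gripper":1},{"xyz":[70,0,19],"turn":[0,0.01,0],"gripper":1},{"xyz":[102,0,28],"turn":[0,0.014,0],"gripper":1},{"xyz":[134,0,37],"turn":[0,0.018,0],"gripper":1},{"xyz":[166,0,46],"turn":[0,0.022,0],"gripper":1},{"xyz":[198,0,55],"turn":[0,0.026,0],"gripper":1},{"xyz":[228,0,63],"turn":[0,0.026,0],"gripper":1},{"xyz":[250,0,69],"turn":[0,0.026,0],"gripper":1},{"xyz":[263,0,73],"turn":[0,0.026,0],"gripper":1}]}}

```text
time: 25.02
eef_pos: [0.4322, 0.2983, 0.1015]
ee_rot: [0.447, 0.548, -0.548, -0.447]
force: [0.5, 0.5, -1.0]
grip_width: 0.15
```

>>> {"name": "carry_out", "arguments": {"deltas": [{"xyz":[0,10,0],"turn":[0,0,0],"gripper":1},{"xyz":[0,22,0],"turn":[0,0,0],"gripper":1},{"xyz":[0,34,0],"turn":[0,0,0],"gripper":1},{"xyz":[0,44,0],"turn":[0,0,0],"gripper":1},{"xyz":[0,50,0],"turn":[0,0,0],"gripper":1},{"xyz":[0,50,0],"turn":[0,0,0],"gripper":1},{"xyz":[0,50,0],"turn":[0,0,0],"gripper":1},{"xyz":[0,50,0],"turn":[0,0,0],"gripper":1},{"xyz":[0,50,0],"turn":[0,0,0],"gripper":1},{"xyz":[0,50,0],"turn":[0,0,0],"gripper":1}]}}

```text
time: 25.85
eef_pos: [0.4339, 0.2963, 0.0515]
ee_rot: [0.448, 0.548, -0.547, -0.447]
force: [0.2, 0.2, -1.1]
grip_width: 0.151
```

```bash
python3 - <<'E'
from h import *
st();go(.4348,.2963,.0433,101.5)
sd=read_camera('side');cv2.imwrite('pics/side11.png',sd);cv2.imwrite('pics/c11.png',cv2.resize(sd[270:420,230:410],None,fx=4,fy=4))
E
```

```text
t25.85 pos [433.9 296.3  51.5] yaw 101.5 F [ 0.2  0.2 -1.1] w 0.151 q [ 0.44  0.34 -0.37  0.86 -0.    0.24]
xyz [-0.2  8.2 -0.9] turn [ 0.001 -0.001  0.   ]
```

View pics/c11.png

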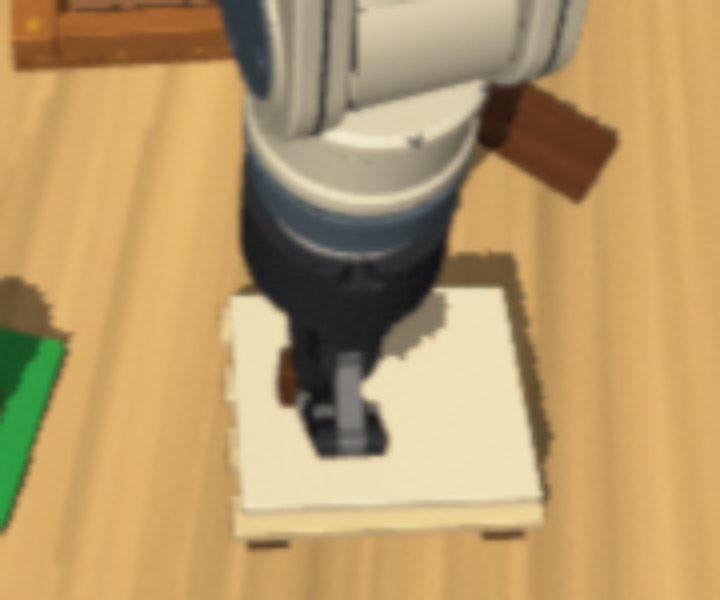

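```bash
python3 - <<'E'
from h import *
a=cv2.imread("pics/side0.png");b=cv2.imread("pics/side11.png")
r=np.zeros(a.shape[:2],np.uint8);r[335:410,275:375]=255
c=cv2.convexHull(np.vstack(blobs(mask(a,[12,20,150],[30,125,255])&r)));print("rack",c.reshape(-1,2).min(0),c.reshape(-1,2).max(0),cv2.minAreaRect((plane("side",c.reshape(-1,2).astype(float),.02)*1000).astype(np.float32)))
q=cv2.approxPolyDP(c,4,True).reshape(-1,2);print(q.tolist(),(plane("side",q.astype(float),.02)*1000).round(1).tolist())
r[:]=0;r[335:397,280:372]=255
m=mask(b,[15,5,150],[30,63,255])&r
c=cv2.convexHull(np.vstack(blobs(m)));print("board",cv2.minAreaRect((plane("side",c.reshape(-1,2).astype(float),.0382)*1000).astype(np.float32)))
q=cv2.approxPolyDP(c,4,True).reshape(-1,2);print(q.tolist(),(plane("side",q.astype(float),.0382)*1000).round(1).tolist())
for p in [(300,350),(350,390),(300,397),(290,360),(288,350)]:print(p,cv2.cvtColor(b,cv2.COLOR_BGR2HSV)[p[1],p[0]])
E
```

```text
rack [284 344] [366 405] ((407.67633056640625, 293.32708740234375), (133.824462890625, 105.8455581665039), 11.437118530273438)
[[365, 402], [288, 405], [285, 346], [355, 344]] [[335.4, 331.1], [461.0, 356.4], [480.9, 255.9], [353.8, 231.2]]
board ((406.9073791503906, 292.73944091796875), (122.60289001464844, 91.365234375), 11.535548210144043)
[[354, 343], [365, 393], [291, 396], [288, 344]] [[358.0, 238.9], [338.4, 323.6], [457.7, 347.9], [475.2, 260.0]]
(300, 350) [ 22  61 234]
(350, 390) [ 23  58 238]
(300, 397) [ 19  70 207]
(290, 360) [ 23  59 236]
(288, 350) [ 23  60 232]
```

Board and rack agree within about 1 mm and 0.1°. I'll correct by 1 mm, lower it and release.

>>> {"name": "carry_out", "arguments": {"deltas": [{"xyz":[0,3,-1],"turn":[0,0,0],"gripper":1},{"xyz":[0,6,-1],"turn":[0,0,0],"gripper":1},{"xyz":[0,8.5,-1],"turn":[0,0,0],"gripper":1},{"xyz":[0,8.5,-1],"turn":[0,0,0],"gripper":1},{"xyz":[0,8.5,-1],"turn":[0,0,0],"gripper":0.5},{"xyz":[0,8.5,-1],"turn":[0,0,0],"gripper":0.3},{"xyz":[0,8.5,-1],"turn":[0,0,0],"gripper":0},{"xyz":[0,8.5,-1],"turn":[0,0,0],"gripper":0},{"xyz":[0,8.5,-1],"turn":[0,0,0],"gripper":0},{"xyz":[0,8.5,-1],"turn":[0,0,0],"gripper":0}]}}

```text
time: 26.73
eef_pos: [0.4345, 0.2964, 0.0423]
ee_rot: [-0.448, -0.547, 0.548, 0.448]
force: [0.4, -0.2, -0.4]
grip_width: 0.501
```

>>> {"name": "carry_out", "arguments": {"deltas": [{"xyz":[0,-10,0],"turn":[0,0,0],"gripper":0},{"xyz":[0,-25,0],"turn":[0,0,0],"gripper":0},{"xyz":[0,-45,0],"turn":[0,0,0],"gripper":0},{"xyz":[0,-75,0],"turn":[0,0,0],"gripper":0},{"xyz":[0,-110,0],"turn":[0,0,0],"gripper":0},{"xyz":[-30,-140,0],"turn":[0,0,0],"gripper":0},{"xyz":[-65,-150,0],"turn":[0,0,0],"gripper":0},{"xyz":[-100,-150,0],"turn":[0,0,0],"gripper":0},{"xyz":[-135,-150,0],"turn":[0,0,0],"gripper":0},{"xyz":[-170,-150,0],"turn":[0,0,0],"gripper":0}]}}

```text
time: 27.57
eef_pos: [0.4683, 0.1284, 0.1938]
ee_rot: [0.448, 0.548, -0.547, -0.447]
force: [0.7, 1.4, 0.3]
grip_width: 0.501
```

>>> {"name": "carry_out", "arguments": {"deltas": [{"xyz":[-35,0,0],"turn":[0,0,0],"gripper":0},{"xyz":[-70,0,0],"turn":[0,0,0],"gripper":0},{"xyz":[-105,0,0],"turn":[0,0,0],"gripper":0},{"xyz":[-140,0,0],"turn":[0,0,0],"gripper":0},{"xyz":[-175,0,0],"turn":[0,0,0],"gripper":0},{"xyz":[-210,0,0],"turn":[0,0,0],"gripper":0},{"xyz":[-245,0,0],"turn":[0,0,0],"gripper":0},{"xyz":[-280,0,0],"turn":[0,0,0],"gripper":0},{"xyz":[-280,0,0],"turn":[0,0,0],"gripper":0},{"xyz":[-280,0,0],"turn":[0,0,0],"gripper":0}]}}

```text
time: 28.4
eef_pos: [0.5239, -0.1463, 0.1927]
ee_rot: [-0.448, -0.547, 0.547, 0.448]
force: [0.0, -0.2, -0.1]
grip_width: 0.501
```

```bash
python3 - <<'E'
from h import *
st();t=read_camera('top');cv2.imwrite('pics/top12.png',t)
r=np.zeros(t.shape[:2],np.uint8);r[225:315,110:190]=255
c=cv2.convexHull(np.vstack(blobs(mask(t,[15,20,60],[28,85,255])&r,100)));print("board",cv2.minAreaRect((plane("top",c.reshape(-1,2).astype(float),.030)*1000).astype(np.float32)))
q=[]
for c in blobs(mask(t,[18,150,60],[32,255,255]),8):
    m=c.reshape(-1,2).mean(0)
    if 225<m[0]<275 and 160<m[1]<210:q.append(plane("top",c.reshape(-1,2).astype(float),.039)*1000)
if q: l=cv2.fitLine(np.vstack(q).astype(np.float32),2,0,.01,.01).ravel();print("tab",np.degrees(np.arctan2(l[1],l[0])))
E
```

```text
t28.40 pos [ 523.9 -146.3  192.7] yaw 101.3 F [ 0.  -0.2 -0.1] w 0.501 q [-0.43  0.27 -0.09  1.22  0.   -0.62]
board ((409.4329833984375, 288.61566162109375), (126.1388931274414, 97.0879898071289), 11.88848876953125)
tab -83.31782
```

View pics/top12.png

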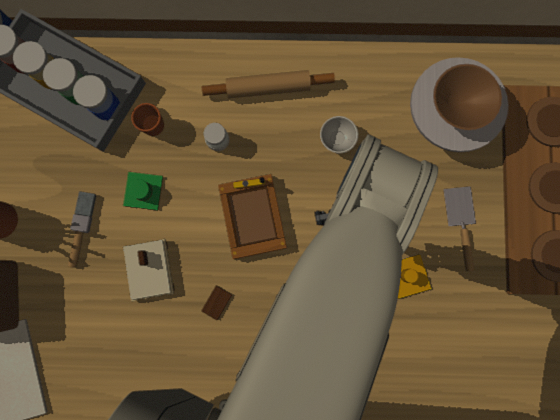

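```bash
python3 -c "
from rig import *
print(job_done())"
```

```text
the job is handed in; nothing more can be done
None
```

I handed the job in at about 28 s of the 144 s allowed. I moved the yellow, green and blue weights to their own tiles in that order, then turned the tab clockwise. After that I lifted the board out by its handle and laid it on the rack, then let go and moved the arm clear.

**Weights:** each looked upright near the middle of its tile when I checked it after release. The arm hid the blue weight in the last picture, so its check is from just after I let go.

**Tab:** the two camera fits gave about −94° and −96° from square. That is past a quarter turn and at or near its stop (94.5°).

**Board:** it measured (409.4, 288.6) mm at 11.9°, against the rack's (408.8, 291.0) mm at 11.5°. About 2 mm of the sideways gap probably comes from the visible side face, which makes the board measure 97 mm wide instead of 92. The two cameras also differed by 2–3 mm in y throughout; I used the top view.

Forces on the tool stayed low: no reading at the end of a move had a component over 8.5 N.

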